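Set the batch freezer to wash and close its guard

ROBOT

A 6-joint arm with a two-finger parallel gripper is mounted at the origin on the work surface. World frame = base frame: x ahead of the robot, y to its left, z up, the work surface at z = 0. Lengths are in mm, angles in degrees, forces in N, time in s.
With the tool pointing down it reaches from about 250 to 850 mm from the base axis. Payload 12.5 kg.
Tool frame: the origin (TCP) lies on the mounting face of the last link; the fingertips stand 186 mm ahead of it and the grasp point (between the pads) lies 167 mm ahead of it; z points along the fingers, y is the line along which they close (so a half turn about z gives the same grasp; the last joint's range is limited). The gripper opens to 93 mm and grips with 3 to 60 N. Pads are 15 mm wide; open, the fingers measure 128 mm over their backs; the gripper's body (75 mm by 188 mm) begins 65 mm behind the grasp point.
Start: joints at [58.522, 20.094, 94.641, -0, 65.266, -4.847], TCP at [246.503, 491.653, 404.733] pointing down, gripper open.
Joint ranges: [-157.81, 157.81], [-45, 120.19], [0.68, 151.7], [-89.99, 269.99], [4.06, 180], [-164.3, 164.3]. Speed limits (degrees/s): [127.2, 127.2, 159.86, 180, 180, 180].

INTERFACE

Orientations are given as [roll, pitch, yaw] about the fixed x, y, z axes, in that order (R = Rz(yaw) Ry(pitch) Rx(roll)).
In Python, from station import ctrl gives the robot as it stands. The module is installed in compiled form; this text tells all that it offers.
- The arm moves only by the tool arm_command, never from a script. Its argument "moves" is text: rows parted by semicolons, each of 7 numbers parted by spaces: the opening, from -1 (shut) to 1 (fully open), so that 0 is half open, then the shift along the tool's x, y, z in m, then the turn, a rotation vector about the tool's x, y, z in degrees. A call has 1 to 8 rows; each row is the pose to reach, as a shift and turn from the pose commanded when the call began, along the tool's axes at that moment; what a row does not reach only later rows make up. A row lasts 1/12 s, in which the tool goes at most 41.7 mm and 7.16 degrees, less where a joint would pass 70% of its speed; a pose out of reach is approached as far as the arm can. A call with a gripper value outside its range is refused whole. The fingers move at their own pace and stop on an object; "squeeze" is the grip in N (left out, the last holds). Time passes only in rows, so rows that repeat a pose let the fingers close. It gives the time, the measured TCP pose, the force, the opening and the grip force at its end, in the units of the state.
- ctrl.read_state(): the state, without advancing time (a new reading comes with each control period).
- ctrl.get_image(name): name is "scene" or "top" or "wrist"; returns a dict with "img" (384x512x3 uint8, red, green, blue), "mtx" (3x3 intrinsics, pixels), "xyz" and "rotation" of the camera in the world; the wrist camera has in their place "mount" (4x4, takes a point from camera to tool coordinates, whose origin is the TCP and whose axes are the flange's). Camera axes: x right, y down, z forward; pixel columns grow to the right and rows downward; lengths in mm; the calibration is good to about 2 mm. A picture is of the moment at which its call begins: read the wrist's pose just before it. There is no depth.
- ctrl.finish_job(): hands the job in; it is judged then, once.
The state is a dict: "time": time; "joint_positions": joint angles; "dq": joint speeds; "tau": joint torques, N m; "ee_pos": TCP position; "eef_rot": TCP orientation; "contact_force": force on the tool from outside, world axes, zero at the start; "moment": the same for the moment, N m; "grip_width": opening from 0.0 (shut) to 1.0 (fully open); "gripper_force": force on a finger pad.
Only numpy, scipy, OpenCV 4.12 (cv2) and the standard library are available. Lean on these libraries where they do the work, as an engineer would, in place of code of your own. Each camera call takes 0.05 s, during which the arm holds its last target. There are 200 camera calls.

TASK

With the flat screwdriver (the one with the flat-sided black handle), turn the slotted selector on the freezer's console clockwise, about a quarter turn, until its pointer reaches the bar mark and its stop. Then put the screwdriver back upright in the stand it came from, right down on its guard, and after that push the hinged cover fully shut over the selector. Do not turn the selector with the fingers, and leave everything else on the table where it is.

Things in the scene. Friction and masses are not known exactly. Their poses are not given: they have to be found in the camera images.
- console: Low fixed steel console, 240 (x) x 260 (y) mm, flat deck 60 mm high. Origin: centre of its underside; x away from the robot at yaw 0, z up. Selector axis at x 0, y -55; cover hinge along x at y -9, z 86. Display and three 6 mm high buttons at y over +55. Two flat black marks on the deck by the selector: a dot (start) 45 deg left of console +x, a bar (wash) 45 deg right of it.
- selector (a joint): Turn of the slotted selector, rad: 0 = pointer at the dot, 1.571 = at the bar, a hard stop at each end. Grows clockwise seen from above; starts at 0.07 to 0.25 and stays where it is left (dry friction about 0.1 N m).
- slot (a point): Centre of the slot's floor, on the turning axis, 64 mm above the table; turns with the selector; x along the slot to the pointer (short black line on the head), z up. Round aluminium head, 52 mm across, top 18 mm above the deck, slot 32 long, 8 wide, 14 mm deep, closed at both ends. x lies at +45 deg from console x at joint 0, at -45 deg at 1.571.
- cover (a joint): Hinge of the selector's guard cover, rad: 0 = shut (level over the selector), 1.571 = standing upright, starts leaning open at 1.85 to 2.1 and stops at 2.2. Stays where it is left (friction about 0.08 N m); it must be pushed all the way down.
- cover_hinge (a point): Middle of the cover's hinge line on the console, 86 mm above the table, fixed to the console and with the console's axes. The shut cover reaches from it 92 mm towards console -y.
- cover_edge (a point): Middle of the cover's free edge, 92 mm from the hinge. The cover is a grey plastic panel 92 x 92 x 4 mm with a 16 mm skirt on its underside along the free edge and two sides; it weighs 100 g. When open it leans towards console +y.
- driver: Flat screwdriver, 160 mm long, 200 g, upright in its stand. Origin: middle of the blade's tip; z up to the handle, x along the blade's width. Blade 24 (x) x 5 mm (y), 34 long, last 4 mm thinned to 3; round shank; round guard 50 mm across at z 74 to 80; flat-sided black handle z 80 to 160, 34 (x) x 26 mm (y). Blade starts within 0.6 rad of the robot's x direction.
- stand: White plastic block, 80 x 80 x 80 mm, fixed, with a 32 mm square hole right through from the top; holds the flat screwdriver, whose guard rests on its top so that the blade tip hangs 6 mm above the table. Origin: centre of its underside. The stands may change places.
- other_stand: Identical white block, holding the round-handled awl.
- awl: Bystander: awl with a short ball-shaped wooden handle, standing in the other block, 126 mm long (its top 132 mm above the table); origin at its point. Leave alone.
- jug: Bystander: white plastic mug-shaped jug, 110 mm wide, 140 mm high; origin at centre of its underside.
- bowl: Bystander: steel bowl, 130 mm wide, 60 mm high; origin at centre of its underside.
- spatula: Bystander: spatula lying flat; origin about its middle.
- bottle: Bystander: white bottle, 64 mm wide, 170 mm high; origin at centre of its underside.
- tub: Bystander: closed white tub, 110 x 80 x 60 mm; origin at centre of its underside.
Mind the look-alikes: they are no part of the job. What is shaped like the stand but red or turquoise is not meant.

How it is judged:
By the outcome, as a careful person would: the job done as asked, in the order asked, and still so for the second after the job is handed in, with the robot touching nothing.
It also fails if it takes over 72 s, if anything falls off the work surface, if the arm or the gripper's body presses on something with over 40 N, if the wrist force passes 120 N, or if a joint passes its speed limit or range.

## Working session

There is one attempt and no reset: what is moved stays moved. The work goes in short steps, Python scripts to look and compute and a tool call to move; the robot and the scene stay as the last step left them, time stands still between calls to the robot, and variables do not carry over. Pictures are saved under pics/ and viewed, at most 10 in all, crops included, and the job is handed in when it is done.

Besides the shell and the picture viewer there is one more tool, called after "Request:" by a JSON object that holds its "op" and its "data". arm_command: Moves the arm, as the interface text tells. Its arguments: {"type":"object","properties":{"moves":{"type":"string"},"squeeze":{"type":"number"}},"required":["moves"]}

```bash
mkdir -p pics
cat > h.py <<'E'
import numpy as np,cv2
from scipy.spatial.transform import Rotation as R
from station import ctrl
def grab(n):
    s=ctrl.read_state(); d=ctrl.get_image(n)
    if n=="wrist":
        T=np.eye(4);T[:3,:3]=R.from_euler('xyz',s["eef_rot"],degrees=True).as_matrix();T[:3,3]=s["ee_pos"]
        T=T@np.array(d["mount"]);C,Rm=T[:3,3],T[:3,:3]
    else: C,Rm=np.array(d["xyz"]),np.array(d["rotation"])
    return d["img"],np.array(d["mtx"]),C,Rm
def ray(K,Rm,p):
    v=Rm@np.linalg.inv(K)@np.array([p[0],p[1],1.]);return v/np.linalg.norm(v)
def onz(K,C,Rm,p,z):
    v=ray(K,Rm,p);return C+v*(z-C[2])/v[2]
def proj(K,C,Rm,X):
    q=K@Rm.T@(np.array(X,float)-C);return q[:2]/q[2]
def tri(l):
    A=0;b=0
    for C,v in l:
        P=np.eye(3)-np.outer(v,v);A=A+P;b=b+P@C
    X=np.linalg.solve(A,b);return X,[np.linalg.norm((np.eye(3)-np.outer(v,v))@(X-C)) for C,v in l]
def save(n,im,box=None,s=1):
    if box: im=im[box[1]:box[3],box[0]:box[2]]
    cv2.imwrite(f"pics/{n}.png",cv2.resize(im[:,:,::-1],None,fx=s,fy=s,interpolation=cv2.INTER_CUBIC))
E
python3 - <<'E'
from h import *
np.set_printoptions(precision=2,suppress=True)
for n in("top","scene"):
    im,K,C,Rm=grab(n);save(n+"0",im,None,1.5);np.savez(n+"0.npz",im=im,K=K,C=C,R=Rm);print(n,K.tolist(),C,Rm.tolist())
print(ctrl.read_state())
E
```

```text
top [[418.76098720796097, 0.0, 256.0794211838601], [0.0, 418.76098720796097, 195.86196604084253], [0.0, 0.0, 1.0]] [ 374.68   -4.59 1280.14] [-171.6815803317385, -0.3626333180413282, -88.7024555899522]
scene [[394.2784308316732, 0.0, 251.75156745622036], [0.0, 394.2784308316732, 197.965376691944], [0.0, 0.0, 1.0]] [1446.01  657.59  991.69] [-129.50403954307762, 1.2077076608621837, 126.7222956413156]
{'time': 0.1, 'joint_positions': array([58.52, 20.12, 94.67, -0.  , 65.26, -4.85]), 'dq': array([ 0.04,  0.01, -0.08, -0.03,  0.08,  0.04]), 'tau': array([  0.  , -49.8 , -28.57,   0.07,   0.02,  -0.  ]), 'ee_pos': array([246.46, 491.57, 404.27]), 'eef_rot': array([-179.94,   -0.  ,  153.37]), 'contact_force': array([-0.67,  0.19,  0.44]), 'moment': array([-0.  ,  0.05, -0.01]), 'gripper_force': 0.0, 'grip_width': 0.9990230187339727}
```

View pics/top0.png

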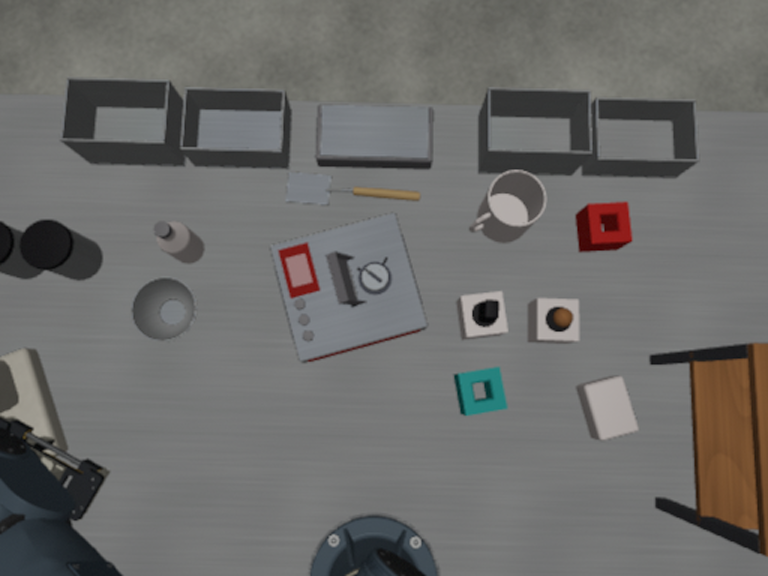

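View pics/scene0.png

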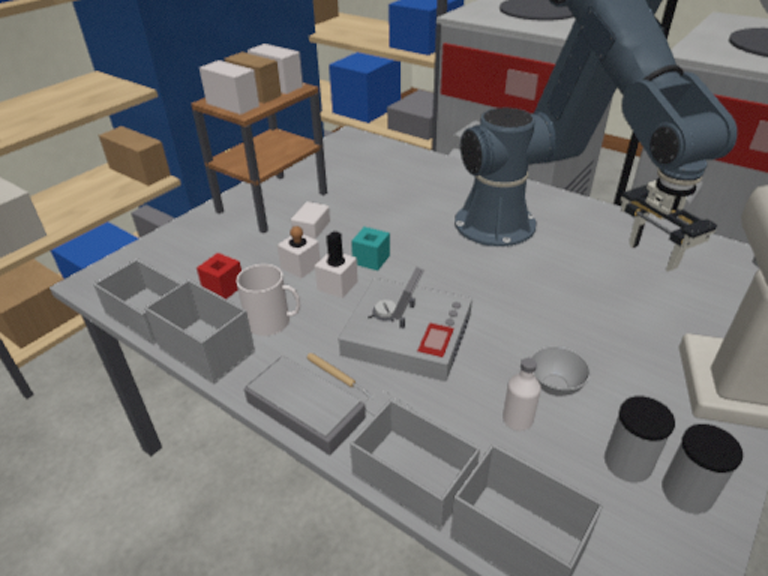

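The top view (1.5x scale) shows the driver's black handle at about (487,312) in the white stand at (483,315). The awl stand is to its right at (557,320), the selector head is at (375,277), and the cover leans left of it. The scene view agrees: handle at (335,248), selector at (385,309).

```bash
sed -i 's/C,Rm=np.array(d\["xyz"\]),np.array(d\["rotation"\])/C,Rm=np.array(d["xyz"]),R.from_euler("xyz",d["rotation"],degrees=True).as_matrix()/' h.py
python3 - <<'E'
from h import *
np.set_printoptions(precision=1,suppress=True)
V={}
for n in("top","scene"):
    f=np.load(n+"0.npz");V[n]=(f["im"],f["K"],f["C"],R.from_euler("xyz",f["R"],degrees=True).as_matrix())
im,K,C,Rm=V["top"]
g=cv2.cvtColor(im,cv2.COLOR_RGB2HSV)
# stand top: white blob in a window
w=((g[:,:,2]>150)&(g[:,:,1]<40)).astype(np.uint8);
def comp(mask,p):
    n,l,s,c=cv2.connectedComponentsWithStats(mask);x,y=map(int,p);k=l[y-15:y+15,x-15:x+15];k=np.bincount(k[k>0]).argmax();return l==k
for p in((322,210),(371,213)):
    m=comp(w,p);r=cv2.minAreaRect(np.argwhere(m)[:,::-1].astype(np.float32));b=cv2.boxPoints(r)
    P=np.array([onz(K,C,Rm,q,80) for q in b]);print("stand px",r,"\n",P,"\nctr",P.mean(0),np.linalg.norm(np.diff(P,axis=0),axis=1))
# console corners
for q in((270,245),(395,213),(426,326),(303,360)): print("con",onz(K,C,Rm,np.array(q)/1.5,60))
print("sel",onz(K,C,Rm,np.array((375,277))/1.5,78))
v=lambda n,q:(V[n][2],ray(V[n][1],V[n][3],np.array(q)/1.5))
print("sel tri",tri([v("top",(375,277)),v("scene",(385,310))]))
print("handle top tri",tri([v("top",(491,307)),v("scene",(335,235))]))
s=ctrl.read_state();print(ctrl.get_image("wrist")["mount"],ctrl.get_image("wrist")["mtx"])
E
```

```text
stand px ((322.7371826171875, 208.76620483398438), (27.632951736450195, 27.92505645751953), 83.2901611328125) 
 [[ 551.4 -156.5   80. ]
 [ 562.9 -237.    80. ]
 [ 483.2 -245.9   80. ]
 [ 472.  -166.2   80. ]] 
ctr [ 517.4 -201.4   80. ] [81.3 80.1 80.5]
stand px ((372.0, 212.5), (27.0, 26.0), 90.0) 
 [[ 548.1 -306.6   80. ]
 [ 549.9 -382.1   80. ]
 [ 471.6 -380.3   80. ]
 [ 469.8 -305.6   80. ]] 
ctr [ 509.9 -343.6   80. ] [75.5 78.4 74.8]
con [645.7 220.2  60. ]
con [717.1 -26.3  60. ]
con [491.7 -91.3  60. ]
con [420.3 145.5  60. ]
sel [583.1  10.2  78. ]
sel tri (array([584.9,  11.4,  63.5]), [np.float64(1.2155628088539814), np.float64(1.2155628088538923)])
handle top tri (array([ 516.5, -197. ,  163. ]), [np.float64(3.7947536088047156), np.float64(3.7947536088048626)])
[[ 0.  -1.  -0.3 68.5]
 [ 1.   0.   0.  -0.8]
 [-0.  -0.3  1.  20.1]
 [ 0.   0.   0.   1. ]] [[320.1   0.  255.7]
 [  0.  320.1 188.1]
 [  0.    0.    1. ]]
```

```bash
cat >> h.py <<'E'
def plan(*tg,start=None):
    """tool-down targets (x,y,z,yaw): prints the shift (m) and turn about tool z (deg) of each from the one before"""
    s=ctrl.read_state();M=lambda yaw:R.from_euler('xyz',[180,0,yaw],degrees=True)
    if start is None: start=(*s["ee_pos"],s["eef_rot"][2])
    for t in tg:
        d=M(start[3]).inv().apply(np.array(t[:3])-start[:3])/1000
        print("to",t,"shift",d.round(4),"turn",round(-((t[3]-start[3]+180)%360-180),2),"rows",round(max(np.linalg.norm(d)/.0417,abs(t[3]-start[3])/7.16),1));start=t
E
python3 - <<'E'
from h import *
plan((336,260,420,102),(427,30,430,51),(517,-200,440,0))
E
```

```text
to (336, 260, 420, 102) shift [-0.1838 -0.1669 -0.0156] turn 51.37 rows 7.2
to (427, 30, 430, 51) shift [-0.2439  0.0412 -0.01  ] turn 51 rows 7.1
to (517, -200, 440, 0) shift [-0.1221  0.2147 -0.01  ] turn 51 rows 7.1
```

Request:
{"op": "arm_command", "data": {"moves": "1 -0.184 -0.167 -0.016 0 0 51.4;1 -0.184 -0.167 -0.016 0 0 51.4;1 -0.184 -0.167 -0.016 0 0 51.4;1 -0.184 -0.167 -0.016 0 0 51.4;1 -0.184 -0.167 -0.016 0 0 51.4;1 -0.184 -0.167 -0.016 0 0 51.4;1 -0.184 -0.167 -0.016 0 0 51.4;1 -0.184 -0.167 -0.016 0 0 51.4"}}

```text
time: 0.87
ee_pos: [336.8, 258.4, 421.0]
eef_rot: [180.0, -0.0, 101.4]
contact_force: [0.1, -0.6, 1.3]
grip_width: 0.999
gripper_force: 0.0
```

Request:
{"op": "arm_command", "data": {"moves": "1 -0.244 0.041 -0.01 0 0 51;1 -0.244 0.041 -0.01 0 0 51;1 -0.244 0.041 -0.01 0 0 51;1 -0.244 0.041 -0.01 0 0 51;1 -0.244 0.041 -0.01 0 0 51;1 -0.244 0.041 -0.01 0 0 51;1 -0.244 0.041 -0.01 0 0 51;1 -0.244 0.041 -0.01 0 0 51"}}

```text
time: 1.53
ee_pos: [427.4, 29.0, 430.5]
eef_rot: [-180.0, 0.0, 50.7]
contact_force: [0.6, -0.4, 0.2]
grip_width: 1.001
gripper_force: 0.0
```

Run:
```python
from h import *
im,K,C,Rm=grab("wrist");save("w1",im,None,1.5);np.savez("w1.npz",im=im,K=K,C=C,R=Rm)
s=ctrl.read_state();print(s["time"],s["ee_pos"],s["eef_rot"]);plan((517,-200,440,0))
```

```text
1.5833 [427.0068175   30.01942469 430.44905095] [-1.79957539e+02  1.15044690e-02  5.10660097e+01]
to (517, -200, 440, 0) shift [-0.1224  0.2146 -0.0096] turn 51.07 rows 7.1
```

View pics/w1.png

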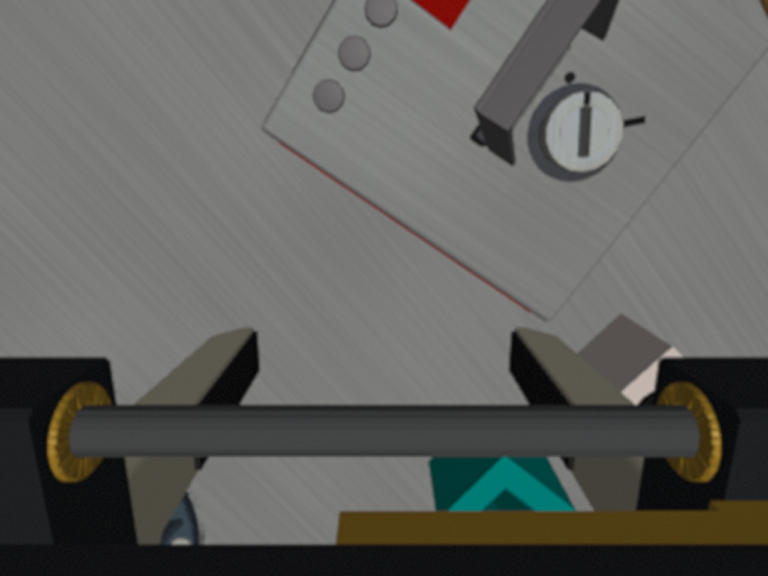

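The wrist view (1.5x) shows the selector head at (584,131), with its slot from (586,107) to (584,157), the pointer at (587,98), the dot at (570,77) and the bar at (634,121). The cover leans left of it. The fingers hide the area just under the tool, so I'll view the driver from about 80 mm behind.

Request:
{"op": "arm_command", "data": {"moves": "1 -0.178 0.145 -0.01 0 0 51;1 -0.178 0.145 -0.01 0 0 51;1 -0.178 0.145 -0.01 0 0 51;1 -0.178 0.145 -0.01 0 0 51;1 -0.178 0.145 -0.01 0 0 51;1 -0.178 0.145 -0.01 0 0 51;1 -0.178 0.145 -0.01 0 0 51;1 -0.178 0.145 -0.01 0 0 51"}}

```text
time: 2.25
ee_pos: [427.8, -199.3, 440.4]
eef_rot: [-180.0, 0.0, -0.0]
contact_force: [0.6, 0.6, -1.0]
grip_width: 1.003
gripper_force: 0.0
```

Run:
```python
from h import *
np.set_printoptions(precision=1,suppress=True)
f=np.load("w1.npz");K,C,Rm=f["K"],f["C"],f["R"];P=lambda q,z:onz(K,C,Rm,np.array(q)/1.5,z)
print("head",P((584,131),78),"slot",P((586,107),78),P((584,157),78),"ptr",P((587,98),78),"dot",P((570,77),60),"bar",P((634,121),60))
im,K,C,Rm=grab("wrist");save("w2",im,None,1.5);np.savez("w2.npz",im=im,K=K,C=C,R=Rm)
s=ctrl.read_state();print(s["time"],s["ee_pos"],s["eef_rot"])
```

```text
head [585.1  11.   78. ] slot [594.4  22.8  78. ] [575.9  -3.   78. ] ptr [597.9  27.   78. ] dot [603.3  42.6  60. ] bar [621.8  -9.2  60. ]
2.3 [ 427.8 -198.7  440.4] [-180.     0.     0.3]
```

View pics/w2.png

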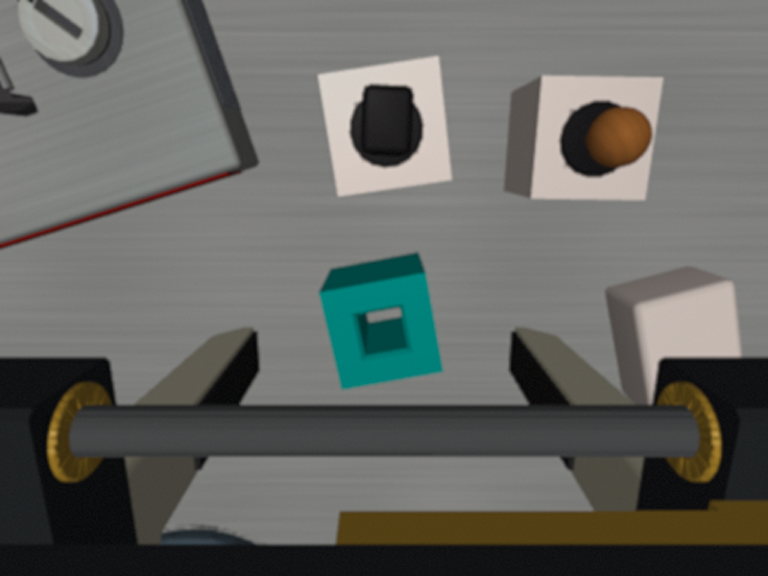

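The wrist view shows the driver's handle at (388,118) with its guard round (387,125) on the white stand (corners (318,74), (438,56), (452,180), (338,196)). The awl is at right. I'll take a contrast-stretched crop of the handle.

Run:
```python
from h import *
np.set_printoptions(precision=1,suppress=True)
f=np.load("w2.npz");im,K,C,Rm=f["im"],f["K"],f["C"],f["R"]
c=np.clip(im[30:140,205:315].astype(float)*5,0,255).astype(np.uint8)
save("w2c",c,None,5)
g=cv2.cvtColor(im,cv2.COLOR_RGB2HSV);w=((g[:,:,2]>150)&(g[:,:,1]<50)).astype(np.uint8);w[:,:205]=0;w[:,310:]=0;w[140:]=0
m=cv2.minAreaRect(np.argwhere(w)[:,::-1].astype(np.float32));b=np.array([onz(K,C,Rm,q,80) for q in cv2.boxPoints(m)]);print(b,b.mean(0),np.linalg.norm(np.diff(b,axis=0),axis=1))
e=b[1]-b[0];print("stand yaw",np.degrees(np.arctan2(e[1],e[0]))%90)
```

```text
[[ 551.6 -155.8   80. ]
 [ 563.  -236.1   80. ]
 [ 483.1 -251.7   80. ]
 [ 470.2 -166.4   80. ]] [ 517.  -202.5   80. ] [81.1 81.4 86.3]
stand yaw 8.09338020059404
```

View pics/w2c.png

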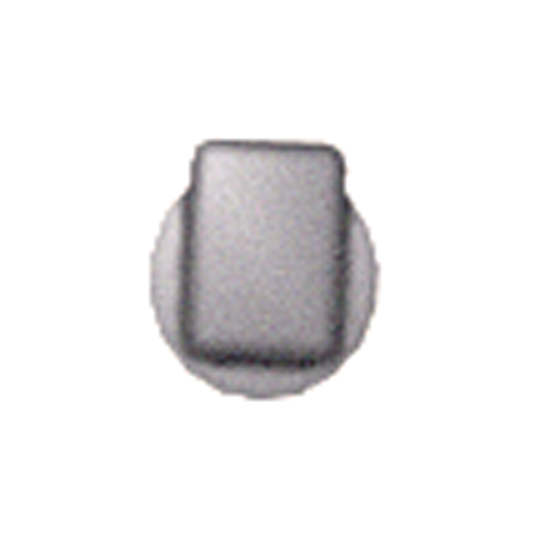

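The crop shows the handle's top face with corners about (201,148), (339,151), (333,354), (190,350) and the guard circle centred near (265,287). The long side runs nearly along world x.

Run:
```python
from h import *
np.set_printoptions(precision=1,suppress=True)
f=np.load("w2.npz");K,C,Rm=f["K"],f["C"],f["R"]
q=lambda p:np.array(p)/5+(205,30)
P=np.array([onz(K,C,Rm,q(p),166) for p in((201,148),(339,151),(333,354),(190,350))])
print(P,P.mean(0),np.linalg.norm(P-np.roll(P,-1,0),axis=1))
for a,b in((3,0),(2,1)): e=P[b]-P[a];print(np.degrees(np.arctan2(e[1],e[0])))
print("guard",onz(K,C,Rm,q((265,287)),86),onz(K,C,Rm,q((152,287)),86),onz(K,C,Rm,q((379,287)),86))
t=np.load("top0.npz");tR=R.from_euler("xyz",t["R"],degrees=True).as_matrix()
print("height by two views",tri([(C,ray(K,Rm,q((266,251)))),(t["C"],ray(t["K"],tR,np.array((491,307))/1.5))]))
plan((517,-202,400,-2),(517,-202,305,-2))
```

```text
[[ 529.9 -192.3  166. ]
 [ 529.5 -212.8  166. ]
 [ 500.4 -212.3  166. ]
 [ 501.  -190.3  166. ]] [ 515.2 -201.9  166. ] [20.5 29.1 21.9 29. ]
-3.7934610096996026
-1.0500388857878105
guard [ 514.6 -202.4   86. ] [ 514.6 -179.8   86. ] [ 514.6 -225.1   86. ]
height by two views (array([ 517.6, -201.5,  158.6]), [np.float64(1.753166014997865), np.float64(1.7531660149977755)])
to (517, -202, 400, -2) shift [0.1 0.  0. ] turn 2.3 rows 2.3
to (517, -202, 305, -2) shift [-0.  -0.   0.1] turn 0 rows 2.3
```

Request:
{"op": "arm_command", "data": {"moves": "1 0.04 0.002 0 0 0 2.7;1 0.088 0.004 0 0 0 2.7;1 0.088 0.004 0.02 0 0 2.7;1 0.088 0.004 0.06 0 0 2.7;1 0.088 0.004 0.1 0 0 2.7;1 0.088 0.004 0.137 0 0 2.7;1 0.088 0.004 0.137 0 0 2.7;0 0.088 0.004 0.137 0 0 2.7", "squeeze": 30}}

```text
time: 2.97
ee_pos: [515.7, -202.4, 303.4]
eef_rot: [-179.9, 0.2, -2.3]
contact_force: [0.3, -1.3, 0.2]
grip_width: 0.965
gripper_force: 0.0
```

Request:
{"op": "arm_command", "data": {"moves": "-1 0 0 0 0 0 0;-1 0 0 0 0 0 0;-1 0 0 0 0 0 0;-1 0 0 0 0 0 0;-1 0 0 0 0 0 0;-1 0 0 0 0 0 0;-1 0 0 0 0 0 0;-1 0 0 0 0 0 0", "squeeze": 50}}

```text
time: 3.63
ee_pos: [515.4, -204.0, 303.8]
eef_rot: [180.0, -0.0, -2.7]
contact_force: [-0.3, 0.3, 0.0]
grip_width: 0.406
gripper_force: 0.0
```

Run:
```python
from h import *
s=ctrl.read_state();print(s)
```

```text
{'time': 3.6333, 'joint_positions': array([-2.64044520e+01,  2.76680262e+01,  9.91600207e+01,  9.16565238e-04,
        5.31689472e+01,  6.63266913e+01]), 'dq': array([-0.03244464,  0.22767837,  0.02797293, -0.09134507, -0.0891887 ,
        0.02126904]), 'tau': array([ 8.99401261e-03, -5.33104026e+01, -2.45817035e+01,  3.65827675e-02,
       -6.31631096e-02, -2.66438634e-03]), 'ee_pos': array([ 515.37711977, -203.96800753,  303.81972298]), 'eef_rot': array([ 1.79999465e+02, -3.04756909e-03, -2.73169270e+00]), 'contact_force': array([-0.28927759,  0.27711035,  0.04129128]), 'moment': array([-0.01449573,  0.18361532,  0.05169152]), 'gripper_force': 0.0, 'grip_width': 0.40622875660903446}
```

Request:
{"op": "arm_command", "data": {"moves": "-1 0 0 0 0 0 0;-1 0 0 0 0 0 0;-1 0 0 0 0 0 0;-1 0 0 0 0 0 0;-1 0 0 0 0 0 0;-1 0 0 0 0 0 0", "squeeze": 50}}

```text
time: 4.13
ee_pos: [515.3, -203.9, 303.6]
eef_rot: [-180.0, 0.0, -2.7]
contact_force: [0.6, 0.2, -0.1]
grip_width: 0.275
gripper_force: 50.0
```

Run:
```python
from h import *
s=ctrl.read_state();print(s["ee_pos"],s["eef_rot"])
x,y,z,w=*s["ee_pos"],s["eef_rot"][2]
plan((x,y,z+145,w),(550,-100,450,25),(585,11,450,53))
```

```text
[ 515.33580548 -203.89855896  303.61969571] [-1.79996056e+02  1.54470128e-02 -2.72586510e+00]
to (np.float64(515.3358054843405), np.float64(-203.8985589622622), np.float64(448.61969570508285), np.float64(-2.725865097527505)) shift [ 0.     0.    -0.145] turn -0.0 rows 3.5
to (550, -100, 450, 25) shift [ 0.0297 -0.1054 -0.0014] turn -27.73 rows 3.9
to (585, 11, 450, 53) shift [ 0.0786 -0.0858 -0.    ] turn -28 rows 3.9
```

Request:
{"op": "arm_command", "data": {"moves": "-1 0 0 -0.015 0 0 0;-1 0 0 -0.04 0 0 0;-1 0 0 -0.08 0 0 0;-1 0 0 -0.12 0 0 0;-1 0 0 -0.145 0 0 0;-1 0 0 -0.145 0 0 0"}}

```text
time: 4.63
ee_pos: [515.7, -204.2, 454.3]
eef_rot: [179.8, -0.5, -2.7]
contact_force: [1.4, 0.4, -0.7]
grip_width: 0.28
gripper_force: 50.0
```

Request:
{"op": "arm_command", "data": {"moves": "-1 0.008 -0.026 -0.001 0 0 -7;-1 0.015 -0.053 -0.001 0 0 -14;-1 0.022 -0.08 -0.001 0 0 -21;-1 0.03 -0.105 -0.001 0 0 -27.7;-1 0.03 -0.105 -0.001 0 0 -27.7"}}

```text
time: 5.05
ee_pos: [551.1, -97.2, 448.3]
eef_rot: [-179.9, 0.0, 25.5]
contact_force: [-0.0, 0.4, -2.9]
grip_width: 0.275
gripper_force: 50.0
```

Request:
{"op": "arm_command", "data": {"moves": "-1 0.02 -0.022 0 0 0 -7;-1 0.04 -0.044 0 0 0 -14;-1 0.06 -0.066 0 0 0 -21;-1 0.079 -0.086 0 0 0 -28;-1 0.079 -0.086 0 0 0 -28;-1 0.079 -0.086 0 0 0 -28"}}

```text
time: 5.55
ee_pos: [585.7, 11.6, 448.3]
eef_rot: [-179.9, 0.1, 53.0]
contact_force: [-0.2, -1.2, -1.3]
grip_width: 0.276
gripper_force: 50.0
```

Run:
```python
from h import *
s=ctrl.read_state();print(s["time"],s["ee_pos"],s["eef_rot"],s["grip_width"])
im,K,C,Rm=grab("wrist");np.savez("w3.npz",im=im,K=K,C=C,R=Rm)
im2,K2,C2,R2=grab("scene");np.savez("s3.npz",im=im2,K=K2,C=C2,R=R2)
a=cv2.resize(im,(512,384));b=cv2.resize(im2[130:270,190:340],(411,384),interpolation=cv2.INTER_CUBIC)
o=np.hstack([a[:,:],b]);save("p3",cv2.resize(o,(800,333)))
tip=np.array(s["ee_pos"])-[0,0,297.6]
print("pred tip",tip,proj(K2,C2,R2,tip),"wrist",proj(K,C,Rm,tip),"head in scene",proj(K2,C2,R2,(585,11,78)),"wrist",proj(K,C,Rm,(585,11,78)))
```

```text
5.55 [585.74515486  11.56177416 448.31498851] [-1.79922646e+02  7.52399217e-02  5.30084634e+01] 0.27613525163935826
pred tip [585.74515486  11.56177416 150.71498851] [255.88047082 187.68879689] wrist [255.28527686 184.20637114] head in scene [256.16978142 203.52855848] wrist [255.12066455 169.44920458]
```

View pics/p3.png

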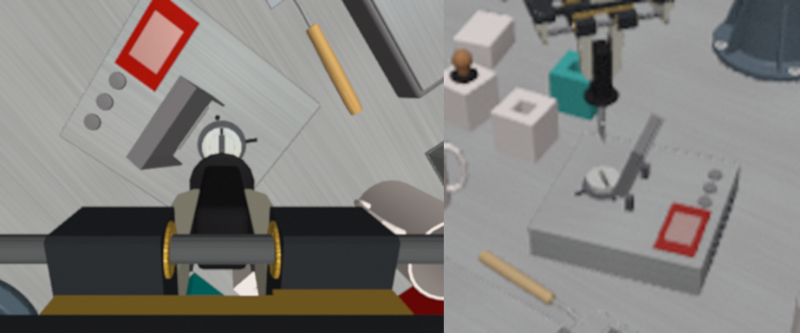

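The left half shows the held driver over the head, with the head at (221,140). The right half (scene camera) shows the blade tip at (602,138), where predicted, and the head at (602,180). I'll refine the head centre numerically across the views.

Run:
```python
from h import *
np.set_printoptions(precision=1,suppress=True)
L=[]
for n,rot in(("w1",0),("w2",0),("w3",0),("s3",0),("top0",1)):
    f=np.load(n+".npz");im,K,C=f["im"],f["K"],f["C"];Rm=R.from_euler("xyz",f["R"],degrees=True).as_matrix() if rot else f["R"]
    p=proj(K,C,Rm,(585,11,78));h,w=im.shape[:2]
    r=int(32*K[0,0]/np.linalg.norm(C-(585,11,78)))
    g=im.min(2).astype(np.uint8);x0,y0=max(0,int(p[0])-r),max(0,int(p[1])-r);c=g[y0:int(p[1])+r,x0:int(p[0])+r]
    t,m=cv2.threshold(c,0,255,cv2.THRESH_OTSU)
    k,l,s,ce=cv2.connectedComponentsWithStats(m);i=1+s[1:,4].argmax()
    hull=cv2.convexHull(np.argwhere(l==i)[:,::-1].astype(np.int32));e=cv2.fitEllipse(hull)
    ctr=np.array(e[0])+(x0,y0);ok=onz(K,C,Rm,ctr,78)
    print(n,"pred",p,"ellipse",ctr,np.array(e[1]),"exp diam",52*K[0,0]/np.linalg.norm(C-(585,11,78)),"thr",t,"onz78",ok)
    L.append((C,ray(K,Rm,ctr)))
    cv2.imwrite(f"pics/_{n}.png",cv2.resize(c,(200,200),interpolation=cv2.INTER_CUBIC))
print(tri([L[0],L[3],L[4]]))
cv2.imwrite("pics/heads.png",np.hstack([cv2.imread(f"pics/_{n}.png") for n in("w1","w3","s3","top0")]))
```

```text
w1 pred [389.3  87.4] ellipse [400.7  87. ] [58.3 75.8] exp diam 46.433445409685824 thr 108.0 onz78 [594.    4.1  78. ]
w2 pred [37.5 11.6] ellipse [35.8 16.3] [51.4 60.7] exp diam 40.41965116680031 thr 112.0 onz78 [580.9  13.4  78. ]
w3 pred [255.1 169.4] ellipse [266.3 164.7] [22.7 36.5] exp diam 46.644846436222544 thr 122.0 onz78 [598.2   7.8  78. ]
s3 pred [256.2 203.5] ellipse [255.6 200.1] [17.7 18.8] exp diam 14.518380709986367 thr 133.0 onz78 [570.5  -2.   78. ]
top0 pred [249.8 184. ] ellipse [249.6 183.9] [16.7 17.4] exp diam 17.84158299295445 thr 107.0 onz78 [585.3  11.6  78. ]
(array([585.3,   9.8,  94.8]), [np.float64(2.7761830453454084), np.float64(0.9844468149966428), np.float64(3.2562768432758453)])
```

View pics/heads.png

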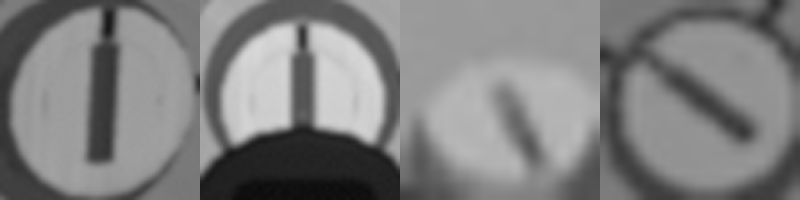

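Request:
{"op": "arm_command", "data": {"moves": "-1 -0.001 0 0.03 0 0 0;-1 -0.001 0 0.055 0 0 0;-1 -0.001 0 0.067 0 0 0;-1 -0.001 0 0.07 0 0 0;-1 -0.001 0 0.073 0 0 0;-1 -0.001 0 0.075 0 0 0;-1 -0.001 0 0.077 0 0 0;-1 -0.001 0 0.077 0 0 0"}}

```text
time: 6.32
ee_pos: [585.2, 10.0, 373.3]
eef_rot: [180.0, -0.0, 53.0]
contact_force: [1.1, -0.0, -2.3]
grip_width: 0.279
gripper_force: 50.0
```

Run:
```python
from h import *
s=ctrl.read_state();print(s["time"],s["ee_pos"],s["eef_rot"],s["contact_force"],s["moment"],"tip z",s["ee_pos"][2]-297.6)
```

```text
6.3167 [585.16423933   9.97929922 373.29990713] [ 1.79952302e+02 -3.22164069e-02  5.29600578e+01] [ 1.07523228 -0.02414458 -2.25186516] [-0.04829904  0.10710036  0.05274474] tip z 75.69990713359283
```

Request:
{"op": "arm_command", "data": {"moves": "-1 0 0 0.002 0 0 0;-1 0 0 0.004 0 0 0;-1 0 0 0.006 0 0 0;-1 0 0 0.0075 0 0 0;-1 0 0 0.0075 0 0 0;-1 0 0 0.0075 0 0 0"}}

```text
time: 6.82
ee_pos: [585.1, 10.1, 365.1]
eef_rot: [-180.0, 0.0, 53.0]
contact_force: [-0.5, 0.3, -1.4]
grip_width: 0.278
gripper_force: 50.0
```

Run:
```python
from h import *
s=ctrl.read_state();print(s["time"],s["ee_pos"],s["eef_rot"],s["contact_force"],s["moment"],"tip z",s["ee_pos"][2]-297.6)
im,K,C,Rm=grab("scene");save("s4",im,(190,110,330,260),4)
```

```text
6.8167 [585.06546902  10.05483662 365.13476231] [-1.79993015e+02  6.84247158e-03  5.29731077e+01] [-0.49240859  0.29723854 -1.37683397] [-9.44032644e-02  1.23115745e-01  3.82432199e-05] tip z 67.53476230783303
```

View pics/s4.png

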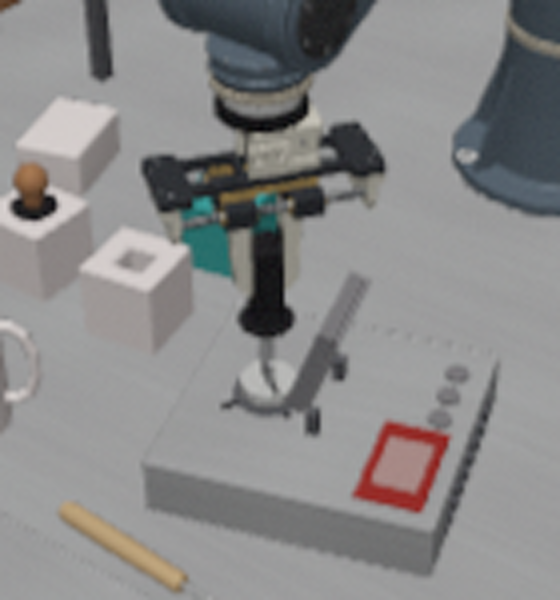

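The blade is seated in the slot, with the tip at z 67.5 and no contact force. Next is the clockwise turn.

Request:
{"op": "arm_command", "data": {"moves": "-1 0 0 0 0 0 5;-1 0 0 0 0 0 10;-1 0 0 0 0 0 15;-1 0 0 0 0 0 20;-1 0 0 0 0 0 25;-1 0 0 0 0 0 30;-1 0 0 0 0 0 35;-1 0 0 0 0 0 40", "squeeze": 60}}

```text
time: 7.53
ee_pos: [584.8, 10.6, 365.2]
eef_rot: [-179.9, 0.1, 12.7]
contact_force: [-2.9, 4.0, -0.6]
grip_width: 0.279
gripper_force: 60.0
```

Request:
{"op": "arm_command", "data": {"moves": "-1 0 0 0 0 0 5;-1 0 0 0 0 0 10;-1 0 0 0 0 0 15;-1 0 0 0 0 0 20;-1 0 0 0 0 0 25;-1 0 0 0 0 0 30;-1 0 0 0 0 0 35;-1 0 0 0 0 0 40"}}

```text
time: 8.2
ee_pos: [584.8, 10.7, 365.2]
eef_rot: [-179.9, 0.1, -27.3]
contact_force: [-2.2, 5.6, -0.5]
grip_width: 0.274
gripper_force: 60.0
```

Run:
```python
from h import *
s=ctrl.read_state();print(s["time"],s["ee_pos"],s["eef_rot"],s["contact_force"],s["moment"],"tip z",s["ee_pos"][2]-297.6)
```

```text
8.2 [584.77667961  10.71827782 365.17991034] [-1.79934799e+02  1.27987598e-01 -2.72811547e+01] [-2.18245505  5.59299065 -0.49341726] [1.55435047 0.78600889 0.07860276] tip z 67.57991033744412
```

Request:
{"op": "arm_command", "data": {"moves": "-1 0 0 0 0 0 2;-1 0 0 0 0 0 4;-1 0 0 0 0 0 6;-1 0 0 0 0 0 7;-1 0 0 0 0 0 7"}}

```text
time: 8.62
ee_pos: [584.8, 10.7, 365.2]
eef_rot: [-179.9, 0.1, -34.1]
contact_force: [-2.2, 5.1, 0.0]
grip_width: 0.278
gripper_force: 60.0
```

Run:
```python
from h import *
s=ctrl.read_state();print(s["time"],s["ee_pos"],s["eef_rot"],s["contact_force"],s["moment"])
```

```text
8.6167 [584.79342203  10.71086867 365.23256451] [-1.79945746e+02  1.28148404e-01 -3.41067264e+01] [-2.17952971  5.09081785  0.0221915 ] [1.63472021 0.77910234 0.1336806 ]
```

Request:
{"op": "arm_command", "data": {"moves": "-1 0 0 0 0 0 1;-1 0 0 0 0 0 2;-1 0 0 0 0 0 3;-1 0 0 0 0 0 3"}}

```text
time: 8.95
ee_pos: [584.8, 10.8, 365.2]
eef_rot: [-180.0, 0.1, -37.1]
contact_force: [-1.9, 4.4, -1.3]
grip_width: 0.276
gripper_force: 60.0
```

Run:
```python
from h import *
s=ctrl.read_state();print(s["time"],s["ee_pos"],s["eef_rot"],s["contact_force"],s["moment"])
```

```text
8.95 [584.79100095  10.75472861 365.20761736] [-1.79951225e+02  1.34221754e-01 -3.70961975e+01] [-1.92755858  4.42747811 -1.2712885 ] [1.62477927 0.72380031 0.07221037]
```

Request:
{"op": "arm_command", "data": {"moves": "-1 0 0 0 0 0 1;-1 0 0 0 0 0 2;-1 0 0 0 0 0 3;-1 0 0 0 0 0 3"}}

```text
time: 9.28
ee_pos: [584.8, 10.8, 365.2]
eef_rot: [-180.0, 0.1, -40.1]
contact_force: [-2.9, 6.0, 0.1]
grip_width: 0.279
gripper_force: 60.0
```

Run:
```python
from h import *
s=ctrl.read_state();print(s["time"],s["eef_rot"],s["contact_force"],s["moment"])
im,K,C,Rm=grab("wrist");np.savez("w5.npz",im=im,K=K,C=C,R=Rm)
im2,*_=grab("top")
a=im[60:300,120:400];b=cv2.resize(im2[150:220,210:290],(320,280),interpolation=cv2.INTER_CUBIC)
a=cv2.resize(a,(327,280));save("p5",np.hstack([a,b]))
```

```text
9.2833 [-1.79958848e+02  1.34166947e-01 -4.00696304e+01] [-2.90286111  6.01704308  0.08564483] [1.6159565  0.78349567 0.35187508]
```

View pics/p5.png

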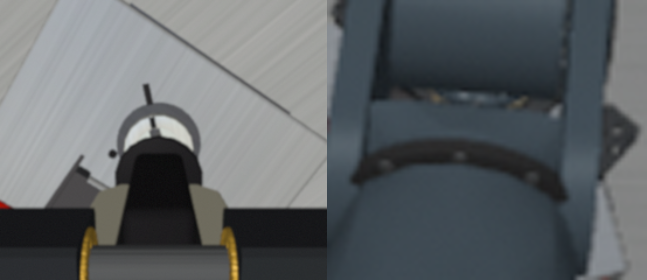

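The wrist view shows the pointer lined up with the bar mark, both at about (148,100). The moment rose to 0.35 N m against about 0.1 N m friction, so the selector is at its stop. I'll ease back inside the play and withdraw.

Request:
{"op": "arm_command", "data": {"moves": "-1 0 0 0 0 0 -3;-1 0 0 0 0 0 -5;-1 0 0 0 0 0 -5;-1 0 0 -0.006 0 0 -5;-1 0 0 -0.014 0 0 -5;-1 0 0 -0.03 0 0 -5;-1 0 0 -0.06 0 0 -5;-1 0 0 -0.085 0 0 -5"}}

```text
time: 10.05
ee_pos: [584.9, 9.7, 452.5]
eef_rot: [180.0, -0.0, -35.1]
contact_force: [0.6, 0.1, -1.4]
grip_width: 0.273
gripper_force: 60.0
```

Run:
```python
from h import *
s=ctrl.read_state();print(s["ee_pos"],s["eef_rot"],s["contact_force"],s["moment"])
im,K,C,Rm=grab("wrist");np.savez("w6.npz",im=im,K=K,C=C,R=Rm)
plan((515.4,-203.4,450,-2.7))
```

```text
[584.93943211   9.73846826 452.47042155] [ 1.79971114e+02 -4.98986014e-02 -3.50961150e+01] [ 0.64039118  0.12090718 -1.35829254] [0.057326   0.09606654 0.0006895 ]
to (515.4, -203.4, 450, -2.7) shift [0.0653 0.2146 0.0079] turn -32.39 rows 5.4
```

Request:
{"op": "arm_command", "data": {"moves": "-1 0.011 0.036 0 0 0 -6;-1 0.022 0.072 0 0 0 -12;-1 0.033 0.108 0 0 0 -18;-1 0.044 0.144 0 0 0 -24;-1 0.055 0.18 0 0 0 -29;-1 0.065 0.2146 0 0 0 -32.4;-1 0.065 0.2146 0 0 0 -32.4;-1 0.065 0.2146 0 0 0 -32.4"}}

```text
time: 10.77
ee_pos: [514.4, -204.6, 451.0]
eef_rot: [180.0, -0.0, -2.9]
contact_force: [0.7, 0.6, -1.3]
grip_width: 0.278
gripper_force: 60.0
```

Run:
```python
from h import *
s=ctrl.read_state();print(s["ee_pos"],s["eef_rot"])
im,K,C,Rm=grab("scene");np.savez("s6.npz",im=im,K=K,C=C,R=Rm);im,K,C,Rm=grab("wrist");np.savez("w7.npz",im=im,K=K,C=C,R=Rm)
plan((515.4,-203.4,450,-2.7))
```

```text
[ 514.42031402 -204.61349937  450.96428239] [ 1.79950092e+02 -3.20712300e-02 -2.86011160e+00]
to (515.4, -203.4, 450, -2.7) shift [0.0003 0.0007 0.0007] turn -0.01 rows 0.0
```

Request:
{"op": "arm_command", "data": {"moves": "-1 0 -0.001 0.035 0 0 0;-1 0 -0.001 0.06 0 0 0;-1 0 -0.001 0.075 0 0 0;-1 0 -0.001 0.085 0 0 0;-1 0 -0.001 0.095 0 0 0;-1 0 -0.001 0.105 0 0 0;-1 0 -0.001 0.115 0 0 0;-1 0 -0.001 0.115 0 0 0"}}

```text
time: 11.53
ee_pos: [515.0, -201.7, 333.7]
eef_rot: [-180.0, 0.1, -2.6]
contact_force: [-0.8, 0.2, -3.1]
grip_width: 0.279
gripper_force: 60.0
```

Run:
```python
from h import *
s=ctrl.read_state();print(s["time"],s["ee_pos"],s["eef_rot"],s["contact_force"],s["moment"])
```

```text
11.5333 [ 514.97288416 -201.69101433  333.66426733] [-1.79954811e+02  1.08645367e-01 -2.62277678e+00] [-0.80251393  0.20749837 -3.12344287] [ 0.02370967  0.18404688 -0.0093294 ]
```

In the hole with no contact. I'll lower it the last 30 mm.

Request:
{"op": "arm_command", "data": {"moves": "-1 0 0 0.01 0 0 0;-1 0 0 0.02 0 0 0;-1 0 0 0.026 0 0 0;-1 0 0 0.029 0 0 0;-1 0 0 0.0305 0 0 0;-1 0 0 0.0305 0 0 0;-1 0 0 0.0305 0 0 0"}}

```text
time: 12.12
ee_pos: [515.3, -202.0, 305.0]
eef_rot: [180.0, -0.0, -2.6]
contact_force: [0.2, 0.2, -1.9]
grip_width: 0.277
gripper_force: 60.0
```

Run:
```python
from h import *
s=ctrl.read_state();print(s["time"],s["ee_pos"],s["eef_rot"],s["contact_force"],s["moment"])
```

```text
12.1167 [ 515.25540184 -202.04999062  305.00189839] [ 1.79987865e+02 -2.65029137e-02 -2.63252260e+00] [ 0.18949347  0.16702846 -1.90289563] [0.00676635 0.16928482 0.03246545]
```

Request:
{"op": "arm_command", "data": {"moves": "-1 0 0 0.001 0 0 0;-1 0 0 0.0018 0 0 0;-1 0 0 0.0018 0 0 0;-1 0 0 0.0018 0 0 0"}}

```text
time: 12.45
ee_pos: [515.3, -202.1, 303.6]
eef_rot: [180.0, -0.0, -2.6]
contact_force: [-0.9, 1.3, 5.0]
grip_width: 0.28
gripper_force: 60.0
```

Request:
{"op": "arm_command", "data": {"moves": "0 0 0 0 0 0 0;0 0 0 0 0 0 0;0 0 0 0 0 0 0;0.6 0 0 0 0 0 0;0.6 0 0 0 0 0 0;0.6 0 0 0 0 0 0;0.6 0 0 0 0 0 0;0.6 0 0 0 0 0 0"}}

```text
time: 13.12
ee_pos: [515.2, -202.0, 302.9]
eef_rot: [180.0, 0.0, -2.6]
contact_force: [-0.5, 0.3, -0.2]
grip_width: 0.779
gripper_force: 0.0
```

Run:
```python
from h import *
s=ctrl.read_state();print(s["time"],s["ee_pos"],s["eef_rot"],s["contact_force"],s["moment"],s["grip_width"])
```

```text
13.1167 [ 515.15228727 -202.00008208  302.9119283 ] [ 1.79998101e+02  1.03227813e-03 -2.62916800e+00] [-0.45803003  0.34752581 -0.24462335] [0.01056266 0.17287081 0.03025624] 0.77915330310352
```

The driver is seated and released. I'll retreat and move over beside the cover.

Run:
```python
from h import *
s=ctrl.read_state();x,y,z,w=*s["ee_pos"],s["eef_rot"][2]
plan((x,y,450,w),(530,-40,450,52),(553,120,450,106.2),(553,120,332,106.2))
```

```text
to (np.float64(515.1522872719878), np.float64(-202.000082082391), 450, np.float64(-2.6291680006804805)) shift [ 0.      0.     -0.1471] turn -0.0 rows 3.5
to (530, -40, 450, 52) shift [ 0.0074 -0.1625 -0.    ] turn -54.63 rows 7.6
to (553, 120, 450, 106.2) shift [ 0.1402 -0.0804 -0.    ] turn -54.2 rows 7.6
to (553, 120, 332, 106.2) shift [ 0.    -0.     0.118] turn -0.0 rows 2.8
```

Request:
{"op": "arm_command", "data": {"moves": "0.6 0 0 -0.03 0 0 0;0.6 0 0 -0.07 0 0 0;0.6 0 0 -0.11 0 0 0;0.6 0 0 -0.147 0 0 0;0.6 0 0 -0.147 0 0 0"}}

```text
time: 13.53
ee_pos: [515.6, -202.2, 457.3]
eef_rot: [179.7, -0.6, -2.6]
contact_force: [0.6, 1.4, 0.3]
grip_width: 0.798
gripper_force: 0.0
```

Request:
{"op": "arm_command", "data": {"moves": "-1 0.007 -0.163 0 0 0 -54.6;-1 0.007 -0.163 0 0 0 -54.6;-1 0.007 -0.163 0 0 0 -54.6;-1 0.007 -0.163 0 0 0 -54.6;-1 0.007 -0.163 0 0 0 -54.6;-1 0.007 -0.163 0 0 0 -54.6;-1 0.007 -0.163 0 0 0 -54.6;-1 0.007 -0.163 0 0 0 -54.6", "squeeze": 10}}

```text
time: 14.2
ee_pos: [529.6, -39.2, 449.7]
eef_rot: [-180.0, 0.0, 52.4]
contact_force: [0.8, 0.1, -0.4]
grip_width: 0.273
gripper_force: 0.0
```

Request:
{"op": "arm_command", "data": {"moves": "-1 0.14 -0.08 0 0 0 -54.2;-1 0.14 -0.08 0 0 0 -54.2;-1 0.14 -0.08 0 0 0 -54.2;-1 0.14 -0.08 0 0 0 -54.2;-1 0.14 -0.08 0 0 0 -54.2;-1 0.14 -0.08 0 0 0 -54.2;-1 0.14 -0.08 0 0 0 -54.2;-1 0.14 -0.08 0 0 0 -54.2"}}

```text
time: 14.87
ee_pos: [552.8, 120.4, 449.6]
eef_rot: [-180.0, 0.0, 106.6]
contact_force: [-0.0, -0.3, -0.4]
grip_width: 0.004
gripper_force: 0.0
```

Run:
```python
from h import *
s=ctrl.read_state();print(s["time"],s["grip_width"],s["ee_pos"])
im,K,C,Rm=grab("wrist");np.savez("w8.npz",im=im,K=K,C=C,R=Rm)
im2,K2,C2,R2=grab("scene")
sc=cv2.resize(im2[110:250,170:340],(486,400),interpolation=cv2.INTER_CUBIC)
save("p8",np.hstack([cv2.resize(im[:,:],(512,384))[:,100:412].copy(),cv2.resize(sc,(466,384))]))
print("hinge",proj(K,C,Rm,(572.2,54.8,86))-(100,0),"head",proj(K,C,Rm,(585,10.6,78))-(100,0),"tip",proj(K,C,Rm,(*s["ee_pos"][:2],s["ee_pos"][2]-186))-(100,0))
plan((553,120,450,106.2),(553,120,332,106.2))
```

```text
14.8667 0.004256092230504807 [552.81959519 120.40565875 449.58315699]
hinge [155.55600348 228.46179903] head [155.24631589 261.74423069] tip [156.07404165 232.02182937]
to (553, 120, 450, 106.2) shift [-0.0002  0.0001 -0.0004] turn 0.04 rows 0.0
to (553, 120, 332, 106.2) shift [ 0.    -0.     0.118] turn -0.0 rows 2.8
```

View pics/p8.png

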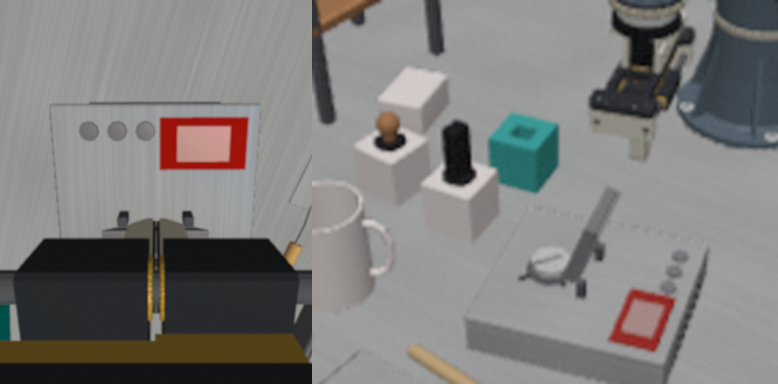

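The driver stands upright on its guard in its stand, the slot points at the bar, and the cover still leans open. The closed fingers are on its far side. I'll lower, then sweep.

Request:
{"op": "arm_command", "data": {"moves": "-1 0 0 0.035 0 0 0;-1 0 0 0.07 0 0 0;-1 0 0 0.1 0 0 0;-1 0 0 0.118 0 0 0;-1 0 0 0.118 0 0 0"}}

```text
time: 15.38
ee_pos: [552.0, 119.9, 328.1]
eef_rot: [-179.6, -0.1, 106.0]
contact_force: [-0.3, 0.4, -0.9]
grip_width: 0.005
gripper_force: 0.0
```

Request:
{"op": "arm_command", "data": {"moves": "-1 -0.008 0 0 0 0 0;-1 -0.016 0 0 0 0 0;-1 -0.024 0 0 0 0 0;-1 -0.032 0 0 0 0 0;-1 -0.04 0 0 0 0 0;-1 -0.048 0 -0.002 0 0 0;-1 -0.057 0 -0.005 0 0 0"}}

```text
time: 15.97
ee_pos: [568.9, 64.5, 337.2]
eef_rot: [-180.0, -0.0, 106.2]
contact_force: [0.1, 1.5, -0.5]
grip_width: 0.005
gripper_force: 0.7
```

Request:
{"op": "arm_command", "data": {"moves": "-1 -0.009 0 0 0 0 0;-1 -0.017 0 0.001 0 0 0;-1 -0.025 0 0.004 0 0 0;-1 -0.033 0 0.007 0 0 0;-1 -0.04 0 0.012 0 0 0;-1 -0.047 0 0.017 0 0 0;-1 -0.053 0 0.023 0 0 0;-1 -0.058 0 0.03 0 0 0"}}

```text
time: 16.63
ee_pos: [585.0, 9.0, 306.2]
eef_rot: [-180.0, -0.0, 106.2]
contact_force: [-0.4, 1.9, -0.5]
grip_width: 0.009
gripper_force: 0.4
```

Request:
{"op": "arm_command", "data": {"moves": "-1 -0.004 0 0.007 0 0 0;-1 -0.007 0 0.015 0 0 0;-1 -0.009 0 0.023 0 0 0;-1 -0.01 0 0.029 0 0 0;-1 -0.01 0 0.029 0 0 0"}}

```text
time: 17.05
ee_pos: [587.4, -0.1, 276.4]
eef_rot: [-179.9, -0.0, 106.2]
contact_force: [-1.3, -1.0, 0.3]
grip_width: 0.006
gripper_force: 0.0
```

Run:
```python
from h import *
s=ctrl.read_state();print(s["time"],s["ee_pos"],s["contact_force"],"tip z",s["ee_pos"][2]-186)
```

```text
17.05 [ 5.87383594e+02 -9.13066777e-02  2.76369115e+02] [-1.32921388 -1.00214167  0.26786174] tip z 90.36911517692823
```

Request:
{"op": "arm_command", "data": {"moves": "-1 0 0 0.001 0 0 0;-1 0 0 0.002 0 0 0;-1 0 0 0.002 0 0 0"}}

```text
time: 17.3
ee_pos: [587.7, 0.2, 276.1]
eef_rot: [180.0, 0.0, 106.2]
contact_force: [-0.4, 0.1, 0.1]
grip_width: 0.008
gripper_force: 0.0
```

Request:
{"op": "arm_command", "data": {"moves": "-1 0 0 0.001 0 0 0;-1 0 0 0.001 0 0 0"}}

```text
time: 17.47
ee_pos: [587.7, 0.1, 275.1]
eef_rot: [180.0, 0.0, 106.2]
contact_force: [1.1, -0.3, -0.9]
grip_width: 0.004
gripper_force: 0.1
```

Request:
{"op": "arm_command", "data": {"moves": "-1 0 0 0.001 0 0 0;-1 0 0 0.001 0 0 0;-1 0 0 0.001 0 0 0"}}

```text
time: 17.72
ee_pos: [587.7, 0.0, 274.4]
eef_rot: [180.0, 0.0, 106.2]
contact_force: [-2.0, 0.3, 5.2]
grip_width: 0.011
gripper_force: 2.5
```

Request:
{"op": "arm_command", "data": {"moves": "-1 0 0 0.001 0 0 0;-1 0 0 0.001 0 0 0;-1 0 0 0.001 0 0 0"}}

```text
time: 17.97
ee_pos: [587.8, 0.1, 274.2]
eef_rot: [180.0, 0.0, 106.2]
contact_force: [-5.1, -0.1, 14.2]
grip_width: 0.008
gripper_force: 7.3
```

Contact goes stiff at tip height 88 mm (14 N), so the cover is on its stop. I'll retreat and check numerically.

Request:
{"op": "arm_command", "data": {"moves": "-1 0 0 -0.01 0 0 0;-1 0 0 -0.04 0 0 0;-1 0 0 -0.08 0 0 0;-1 0.03 0 -0.12 0 0 0;-1 0.07 0 -0.15 0 0 0;-1 0.1 0 -0.17 0 0 0;-1 0.13 0 -0.18 0 0 0;-1 0.13 0 -0.18 0 0 0"}}

```text
time: 18.63
ee_pos: [550.0, 129.4, 457.1]
eef_rot: [179.7, -0.0, 106.4]
contact_force: [-0.0, -1.1, -1.2]
grip_width: 0.008
gripper_force: 0.0
```

Request:
{"op": "arm_command", "data": {"moves": "-1 0.04 0 0 0 0 0;-1 0.08 0 0 0 0 0;-1 0.12 0 0 0 0 0;-1 0.16 0 0 0 0 0;-1 0.2 0 0 0 0 0;-1 0.2 0 0 0 0 0"}}

```text
time: 19.13
ee_pos: [493.7, 321.8, 452.8]
eef_rot: [-180.0, -0.1, 106.4]
contact_force: [0.0, 0.7, 0.1]
grip_width: 0.001
gripper_force: 0.0
```

Run:
```python
from h import *
np.set_printoptions(precision=1,suppress=True)
a,K,C,Rm=grab("scene");t,Kt,Ct,Rt=grab("top")
np.savez("end.npz",a=a,t=t);s=ctrl.read_state();print(s["time"],s["ee_pos"],s["contact_force"])
# where the scene changed from the first scene / top pictures, on the stand & cover
for n,im,K_,C_,R_ in(("scene",a,K,C,Rm),("top",t,Kt,Ct,Rt)):
    o=np.load(n+"0.npz")["im"]
    d=(cv2.absdiff(o,im).max(2)>35).astype(np.uint8)
    k,l,st,ce=cv2.connectedComponentsWithStats(d)
    print(n,[tuple(map(int,x)) for x in st[1:] if x[4]>15])
    y=np.array([-.279,.96,0]);x=np.array([.96,.279,0]);H=np.array([572.2,54.8,88])
    print(" shut cover corners",[proj(K_,C_,R_,H+sx*46*x-e*y).round(0).tolist() for sx,e in((-1,0),(1,0),(1,92),(-1,92))],"driver top",proj(K_,C_,R_,(515,-202,166)))
```

```text
19.2333 [495.3 317.9 452.7] [-0.7  0.6 -0.4]
scene [(342, 0, 8, 8, 46), (346, 0, 46, 83, 1822), (398, 0, 94, 180, 6561), (390, 52, 10, 39, 219), (366, 76, 26, 21, 419), (311, 80, 9, 6, 30), (350, 83, 6, 10, 32), (307, 87, 14, 23, 189), (345, 97, 52, 70, 1261), (310, 111, 9, 7, 38), (432, 120, 5, 6, 20), (432, 129, 10, 8, 26), (261, 179, 21, 33, 152), (245, 197, 19, 12, 126), (241, 204, 7, 8, 31), (256, 213, 10, 4, 20)]
 shut cover corners [[272.0, 196.0], [264.0, 212.0], [239.0, 207.0], [249.0, 191.0]] driver top [221.5 155.2]
top [(0, 146, 194, 238, 25757), (217, 168, 26, 35, 446), (36, 170, 11, 9, 42), (238, 177, 23, 19, 82), (242, 177, 16, 15, 119), (245, 195, 24, 7, 29), (101, 214, 5, 10, 22), (238, 378, 21, 4, 51)]
 shut cover corners [[238.0, 203.0], [230.0, 172.0], [261.0, 164.0], [269.0, 195.0]] driver top [328.2 205.9]
```

Run:
```python
from h import *
f=np.load("w6.npz");im,K,C,Rm=f["im"].min(2),f["K"],f["C"],f["R"]
A=np.arange(-60,30,1.)
for nm,r,z in(("slot/pointer",14,78),("pointer",20,78),("marks",41,60)):
    v=[im[tuple(proj(K,C,Rm,(585.2+r*np.cos(a),10.7+r*np.sin(a),z))[::-1].round().astype(int))] for a in np.radians(A)]
    v=np.array(v);print(nm,"dark at",A[v<v.min()+25].tolist(),v.min(),np.median(v))
```

```text
slot/pointer dark at [-41.0, -40.0, -39.0, -38.0, -37.0, -36.0, -35.0, -34.0, -33.0, -32.0, -31.0, -30.0, -29.0, -28.0, -27.0, -26.0, -25.0, -24.0, -23.0, -22.0, -21.0, -20.0, -19.0, -18.0] 85 202.5
pointer dark at [-32.0, -31.0, -30.0, -29.0, -28.0, -27.0] 55 205.0
marks dark at [-30.0, -29.0, -28.0] 42 163.0
```

The pointer (-29.5°) and the bar (-29°) agree, so I'm handing the job in.

```bash
python3 -c "
from station import ctrl
print(ctrl.finish_job())"
```

```text
the job is handed in; nothing more can be done
None
```

I turned the selector to the bar mark and its stop, put the screwdriver back in its stand on its guard, pushed the cover fully shut, and handed the job in at about 19 s; no verdict was returned.

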